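# Open the nipping press and file the pressed album

### The arm

A 6-joint arm with a two-finger parallel gripper is mounted at the origin on the work surface. World frame = base frame: x ahead of the robot, y to its left, z up, the work surface at z = 0. Lengths are in m, angles in degrees, forces in N, time in s.
With the tool pointing down it reaches from about 0.4 to 0.825 m from the base axis. Payload 7 kg.
Tool frame: the origin (TCP) lies between the finger pads; the fingertips stand 22 mm ahead of it and the grasp point (between the pads) lies 3 mm ahead of it; z points along the fingers, y is the line along which they close (so a half turn about z gives the same grasp; the last joint's range is limited). The gripper opens to 88 mm and grips with 3 to 60 N. Pads are 19 mm wide; open, the fingers measure 130 mm over their backs; the gripper's body (78 mm by 193 mm) begins 47 mm behind the grasp point.
Start: joints at [80.965, 20.546, 0.682, 0, -70.136, -16.507], TCP at [0.291, 0.609, 0.249] pointing down, gripper open.
Joint ranges: [-176.03, 176.03], [-82.01, 121.73], [-58.28, 71.71], [-173.87, 95.51], [-174.79, -0.11], [-173.66, 173.66]. Speed limits (degrees/s): [136.94, 136.94, 172.46, 180, 180, 180].

### API

Orientations are given as [roll, pitch, yaw] about the fixed x, y, z axes, in that order (R = Rz(yaw) Ry(pitch) Rx(roll)).
In Python, from plant import ctrl gives the robot as it stands.
- The arm moves only by the tool apply_moves, never from a script. Its argument "targets" is a list of rows, each an object with "travel": the shift along the tool's x, y, z in mm, a list of three; "roll": the turn about the tool's z in degrees; "jaw": the finger opening in mm, from 0 to 87.6. In form: [{"travel": [tx, ty, tz], "roll": roll, "jaw": jaw}, ...]. A call has 1 to 10 rows; each row shifts and turns the commanded pose from where the row before left it, along the tool's axes as they then stand; what a row does not reach is not made up. A row lasts 1/10 s, in which the tool goes at most 50 mm and 8.59 degrees, less where a joint would pass 70% of its speed; a pose out of reach is approached as far as the arm can. A call with a gripper value outside its range is refused whole. The fingers move at their own pace and stop on an object; the grip force is fixed at half the most. Time passes only in rows, so rows that do not move let the fingers close. It gives the time, the measured TCP pose, the force, the opening and the grip force at its end, in the units of the state.
- ctrl.get_obs(): the state, without advancing time (a new reading comes with each control period).
- ctrl.snapshot(name): name is "side" or "top"; returns the picture (420x560x3 uint8, red, green, blue); there is no depth.
- ctrl.calibration(name): a dict with "K" (3x3 intrinsics, pixels), "dist_coeffs" ([k1, k2, p1, p2, k3] as OpenCV has them; the pictures are not rectified), "extrinsics" (4x4, takes a point from camera to world coordinates). Camera axes: x right, y down, z forward; pixel columns grow to the right and rows downward; lengths in m; the calibration is good to about 2 mm. A picture is of the moment at which its call begins. calibration takes no time and is no camera call.
- ctrl.close_job(): hands the job in; it is judged then, once.
The state is a dict: "clock": time; "joint_pos": joint angles; "qvel": joint speeds; "tau": joint torques, N m; "tool_pos": TCP position; "orientation": TCP orientation; "force": force on the tool from outside, world axes, zero at the start; "moment": the same for the moment, N m; "opening": finger opening in m; "gripper_force": force on a finger pad.
Only numpy, scipy, OpenCV 4.12 (cv2) and the standard library are available. Lean on these libraries where they do the work, as an engineer would, in place of code of your own. Each camera call takes 0.05 s, during which the arm holds its last target. There are 200 camera calls.

### The job

The narrow album in the screw press has finished pressing. Wind the press's handwheel anticlockwise (seen from above) all the way up to its stop, then draw the album out from under the raised platen and lay it flat in the open top drawer of the small plan chest, with its long side across the drawer (parallel to the drawer front). Let go of it and push the drawer fully shut, leaving the press wound up and the ink jar and the ink roller undisturbed.

Things in the scene. Friction and masses are not known exactly. Their poses are not given: they have to be found in the camera images.
- press: Fixed black nipping press, open to its own +y, where the album sticks out. Origin: centre of its underside, below the screw; z up. Bed 200 (x) x 180 (y) x 25 mm high; columns 22 mm thick at x = +-83 mm; crosshead 200 (x) x 46 (y) mm, z = 106 to 132 mm, boss to 144 mm. Platen 120 (x) x 110 (y) mm, underside at z = 52 mm with the wheel at 0, rising with the stem.
- wheel_boss (a point): Centre of the top of the handwheel's square steel boss, on the screw axis, 217 mm above the table at wheel angle 0. The boss is 44 mm square, its top 33 mm above the rim and 35 mm above the four spokes (10 mm bars towards its corners). Rim 134 mm across outside. The point turns with the wheel: x and y axes square to the boss's flat sides, z up; it rises with the stem.
- press_wheel (a joint): Handwheel angle, rad, growing anticlockwise seen from above; lower stop at 0 and upper stop at 4.2 (about two thirds of a turn). Stem and platen go up 4.5 mm per rad with it (18.9 mm in all). It takes about 0.15 N m to turn and stays where it is left. It starts between 0 and 0.5, so several grasps are needed.
- album_mid (a point): Centre of the grey hard-cover album, a rigid closed book 180 mm long (its y), 64 mm wide (x), 26 mm thick (z up), 150 to 300 g. It starts flat on the press bed (25 mm above the table) under the platen, its centre about 50 mm towards the press's +y from the screw axis, so its outer end overhangs the bed's edge by about 50 mm.
- chest_drawer0_handle (a point): Middle of the top drawer's handle, a bar 11 mm thick, 120 mm long (its y), about 96 mm above the table; moves with the drawer. x points to the chest's back, the way to push it shut. From here: drawer front's outer face x = 35 mm; inner floor z = -20.5 mm, x = 56 to 291, y = -114 to 114 mm, walls 33 mm high above it. With opening q (mm) the chest's top covers what lies beyond x = 50 + q.
- chest_drawer0 (a joint): Opening (m) of the top drawer of a fixed white plan chest with two shallow drawers, 280 (deep) x 270 (wide) x 130 mm high, whose front looks towards the robot side: 0 shut, starts between 0.165 and 0.195, at most 0.197. It slides out towards the chest's -x with about 1 N friction; the lower drawer is shut.
- ink_jar: Bystander: loose amber jar with black lid, 68 mm across, 85 mm high; origin at the centre of its underside. Leave alone.
- brayer: Bystander: ink roller lying on the table, rubber roll 110 mm long, 38 mm thick with a wooden handle, 165 mm long in all; origin on the table below the roll. Leave alone.
There are look-alikes about, which are no part of the job. Of the things like the part that bears album_mid, leave any that is red; of the rest the smaller one is meant.

How it is judged (in metres and radians):
On the way, in this order (a step that is already met when the one before it is completed fails the run):
1. the handwheel is wound up to its stop, the album still in the press (value of joint press_wheel above 4 rad and distance of album_mid from where it was at the start of the episode below 0.03 m), for 0.2 s.
2. the album is drawn clear of the platen (horizontal distance between album_mid and wheel_boss above 0.135 m), for 0.1 s.
3. the album lies flat on the floor of the still open drawer, let go (z of album_mid in the frame of chest_drawer0_handle between -0.0125 and -0.0025 m and x of album_mid in the frame of chest_drawer0_handle between 0.0535 and 0.2935 m and y of album_mid in the frame of chest_drawer0_handle between -0.115 and 0.115 m and angle between album_mid's own z axis and vertical below 0.1 rad and value of joint chest_drawer0 above 0.1 m and contact force between the fingers and album below 0.1 N), for 0.2 s.
At the end, for the whole second after the job is handed in: The top drawer is shut (within 8 mm) with the album lying flat on its floor (tilt under 0.1 rad), long side within 20 degrees of the drawer front's direction and at rest; the handwheel is within 0.2 rad of its upper stop (value of joint chest_drawer0 below 0.008 m and value of joint press_wheel above 4 rad and z of album_mid in the frame of chest_drawer0_handle between -0.0125 and -0.0025 m and x of album_mid in the frame of chest_drawer0_handle between 0.0535 and 0.2935 m and y of album_mid in the frame of chest_drawer0_handle between -0.115 and 0.115 m and angle between the y axis of album_mid and the y axis of chest_drawer0_handle, either way round below 0.35 rad and angle between album_mid's own z axis and vertical below 0.1 rad and linear speed of album below 0.02 m/s); the robot touches nothing.
It fails at once if the album is pulled out before the press is wound up (distance of album_mid from where it was at the start of the episode above 0.03 m and value of joint press_wheel below 3.8 rad).
It fails at once if the ink jar is pushed or tipped (distance of ink_jar from where it was at the start of the episode above 0.03 m or angle between ink_jar's own z axis and vertical above 0.3 rad).
It fails at once if the ink roller is pushed away (distance of brayer from where it was at the start of the episode above 0.04 m).
It also fails if it takes over 72 s, if anything falls off the work surface, if the arm or the gripper's body presses on something with over 40 N, if the wrist force passes 120 N, or if a joint passes its speed limit or range.

## Working session

There is one attempt and no reset: what is moved stays moved. The work goes in short steps, Python scripts to look and compute and a tool call to move; the robot and the scene stay as the last step left them, time stands still between calls to the robot, and variables do not carry over. Pictures are saved under pics/ and viewed, at most 10 in all, crops included, and the job is handed in when it is done.

Besides the shell and the picture viewer there is one more tool, called after "Emit:" by a JSON object that holds its "name" and its "arguments". apply_moves: Moves the arm, as the interface text tells. Its arguments: {"type":"object","properties":{"targets":{"type":"array","items":{"type":"object","properties":{"travel":{"type":"array","items":{"type":"number"}},"roll":{"type":"number"},"jaw":{"type":"number"}}}}},"required":["targets"]}

```bash
ls; mkdir -p pics; python3 - <<'E'
from plant import ctrl
import cv2
for n in("side","top"):
    im=ctrl.snapshot(n); cv2.imwrite(f"pics/{n}0.png",im[:,:,::-1])
    c=ctrl.calibration(n); print(c["K"],c["dist_coeffs"],c["extrinsics"])
print(ctrl.get_obs())
E
```

```text
pics
[[514.31043744   0.         272.56879291]
 [  0.         514.31043744 210.33342155]
 [  0.           0.           1.        ]] [-0.18395243  0.          0.          0.          0.        ] [[-0.74275983 -0.52020568  0.42153753 -0.03114273]
 [-0.66947003  0.56680147 -0.48015203  0.59925644]
 [ 0.01084973 -0.63884438 -0.76925948  1.24485435]
 [ 0.          0.          0.          1.        ]]
[[390.17147155   0.         282.50959931]
 [  0.         390.17147155 211.43952444]
 [  0.           0.           1.        ]] [-0.09067852  0.          0.          0.          0.        ] [[ 0.02053379 -0.99255613  0.12004452  0.44713159]
 [-0.99975581 -0.01940388  0.01057387 -0.07278324]
 [-0.00816583 -0.12023233 -0.9927122   1.03879298]
 [ 0.          0.          0.          1.        ]]
{'clock': 0.1, 'joint_pos': array([ 8.09640276e+01,  2.05855509e+01,  6.41143591e-01, -2.13029914e-02,
       -7.01351696e+01, -1.65065828e+01]), 'qvel': array([-0.08373441, -0.07668868,  0.03842421, -0.04870994, -0.07672653,
        0.08061488]), 'tau': array([-2.47523079e-03, -5.84162772e+01,  2.93749684e+01,  7.01535568e+00,
        1.02007360e-02, -4.56197461e-05]), 'tool_pos': array([0.29088001, 0.60867188, 0.24774134]), 'orientation': array([ 1.79918012e+02, -3.41015193e-03, -2.55498054e+01]), 'force': array([-1.53722435, -0.35043697,  0.48172056]), 'moment': array([-0.00330454, -0.03765152,  0.01470693]), 'gripper_force': 0.0, 'opening': 0.08764610128030544}
```

View pics/side0.png

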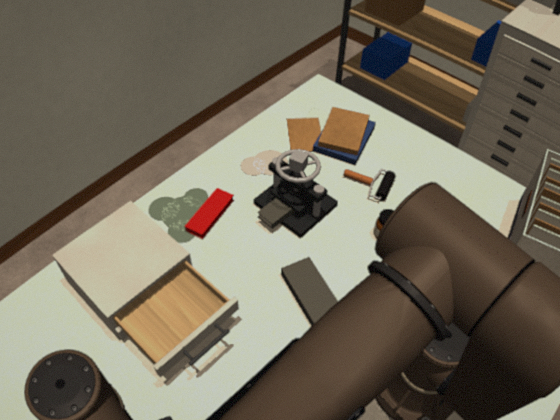

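View pics/top0.png

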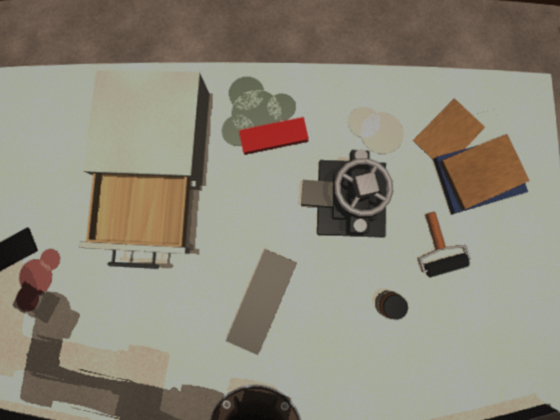

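Candidates for the album: red book (top 273,135) – excluded by colour; loose grey book (top 262,300) – larger; grey book in the press (top 316,193; side 275,213) – smaller, under the platen and sticking out of the press: this is the one meant. The chest handle is at top (140,262), jar at (392,305), brayer at (443,255). I'll confirm in an enlarged crop.

```bash
cat > h.py <<'E'
import numpy as np,cv2
from plant import ctrl
def ray(n,uv):
    c=ctrl.calibration(n); E=np.array(c["extrinsics"])
    p=cv2.undistortPoints(np.array(uv,float).reshape(-1,1,2),np.array(c["K"]),np.array(c["dist_coeffs"])).reshape(-1,2)
    d=np.c_[p,np.ones(len(p))]@E[:3,:3].T
    return E[:3,3],d
def plane(n,uv,z):
    o,d=ray(n,uv); return o+d*((z-o[2])/d[:,2])[:,None]
def tri(a,b):  # a top px, b side px -> points, gap
    o1,d1=ray("top",a);o2,d2=ray("side",b);out=[]
    for u,v in zip(d1,d2):
        s=np.linalg.lstsq(np.c_[u,-v],o2-o1,rcond=None)[0]
        p,q=o1+u*s[0],o2+v*s[1]; out.append(np.r_[(p+q)/2,np.linalg.norm(p-q)])
    return np.array(out)
def crop(im,x,y,w,h,W,H):
    c=cv2.resize(im[y:y+h,x:x+w],(W,H),interpolation=cv2.INTER_CUBIC)
    return c
E
python3 - <<'E'
import cv2,numpy as np
from h import *
t=cv2.imread("pics/top0.png");s=cv2.imread("pics/side0.png")
a=crop(t,295,140,100,75,400,300);b=crop(s,245,145,100,75,400,300)
c=crop(t,80,165,132,99+0,400,300);d=crop(s,110,255,140,105,400,300)
m=np.vstack([np.hstack([a,b]),np.hstack([c,d])])
m=np.clip(m.astype(float)*1.5,0,255).astype(np.uint8)
cv2.imwrite("pics/comp.png",m)
E
```

```text
(no output)
```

View pics/comp.png

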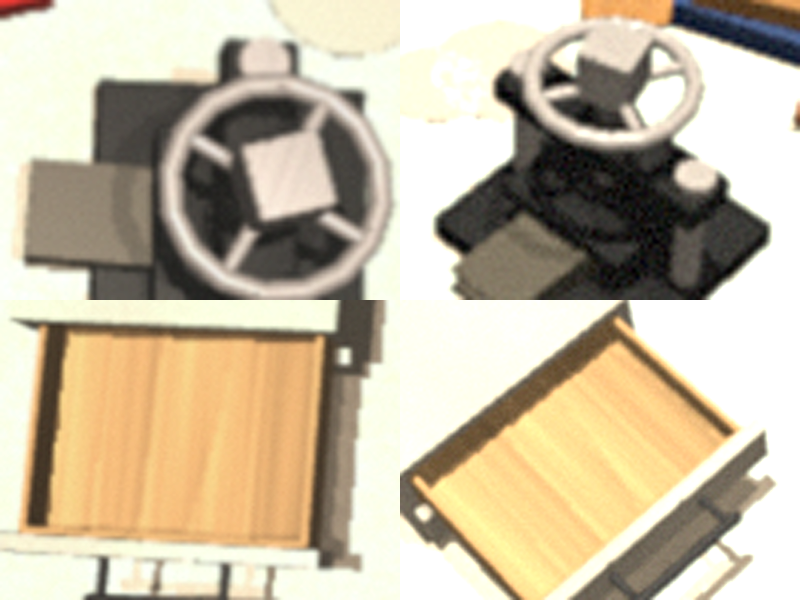

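```bash
python3 - <<'E'
from h import *
np.set_printoptions(precision=4,suppress=True)
T=np.array([[243,157],[320,132],[335,202],[262,222]])/4+[295,140]
S=np.array([[192,22],[252,35],[245,68],[180,58]])/4+[245,145]
print("boss tri",tri([T.mean(0)],[S.mean(0)]))
P=plane("top",T,.218);print(P,P.mean(0));
for i in range(4):
    e=P[(i+1)%4]-P[i];print(np.linalg.norm(e[:2]),np.degrees(np.arctan2(e[1],e[0])))
A=np.array([[28,160],[22,262]])/4+[295,140]
print("album",plane("top",A,.051))
A2=np.array([[55,266]])/4+[245,145]
print(plane("side",A2,.051),tri(A[:1],A2))
A3=np.array([[28,160],[150,163],[22,262],[150,265]])/4+[295,140];P=plane("top",A3,.051);print(P,np.degrees(np.arctan2(*(P[1]-P[0])[[1,0]])),np.degrees(np.arctan2(*(P[3]-P[2])[[1,0]])))
im=cv2.imread("pics/top0.png");g=im.max(2)
m=(g<70).astype(np.uint8);m[:255]=0;m[275:]=0;m[:,:100]=0;m[:,170:]=0
ys,xs=np.nonzero(m);print(xs.min(),xs.max(),ys.min(),ys.max())
r=cv2.minAreaRect(np.c_[xs,ys].astype(np.float32));print(r)
L=[[x,np.median(ys[xs==x])] for x in (xs.min(),xs.max())];H=plane("top",L,.1);print("handle",L,H)
s=cv2.imread("pics/side0.png").max(2)
cv2.imwrite("pics/c2.png",np.vstack([crop(s,170,320,80,60,800,600)]))
D=np.array([[48,325],[322,335],[25,530],[306,545]])*.33+[80,165]
print("drawer wall tops",plane("top",D,.110))
print("jar",plane("top",[[394,305]],.085),"brayer",plane("top",[[418,262],[469,258],[430,213]],.02))
E
```

```text
boss tri [[ 0.6097 -0.2448  0.2153  0.0028]]
[[ 0.619  -0.2197  0.218 ]
 [ 0.6337 -0.2615  0.218 ]
 [ 0.5956 -0.2692  0.218 ]
 [ 0.5839 -0.2298  0.218 ]] [ 0.608 -0.245  0.218]
0.044256886931775694 -70.67986594361703
0.038847242018377415 -168.62253699513582
0.04107882550417355 106.50071442653369
0.036516747916208805 15.96015945636209
album [[ 0.6491 -0.1108  0.051 ]
 [ 0.5828 -0.1079  0.051 ]]
[[ 0.6507 -0.1144  0.051 ]] [[ 0.6477 -0.1108  0.0568  0.0007]]
[[ 0.6491 -0.1108  0.051 ]
 [ 0.6488 -0.1895  0.051 ]
 [ 0.5828 -0.1079  0.051 ]
 [ 0.5824 -0.1897  0.051 ]] -90.27657695538987 -90.22794539903677
108 158 255 267
((133.0, 261.0), (49.99999237060547, 11.999998092651367), 0.0)
handle [[np.int64(108), np.float64(263.0)], [np.int64(158), np.float64(265.5)]] [[0.4254 0.361  0.1   ]
 [0.4232 0.2354 0.1   ]]
drawer wall tops [[0.4024 0.3858 0.11  ]
 [0.4017 0.1625 0.11  ]
 [0.2405 0.396  0.11  ]
 [0.2395 0.1688 0.11  ]]
jar [[ 0.3399 -0.3368  0.085 ]] brayer [[ 0.4441 -0.4189  0.02  ]
 [ 0.456  -0.5572  0.02  ]
 [ 0.5738 -0.4537  0.02  ]]
```

View pics/c2.png

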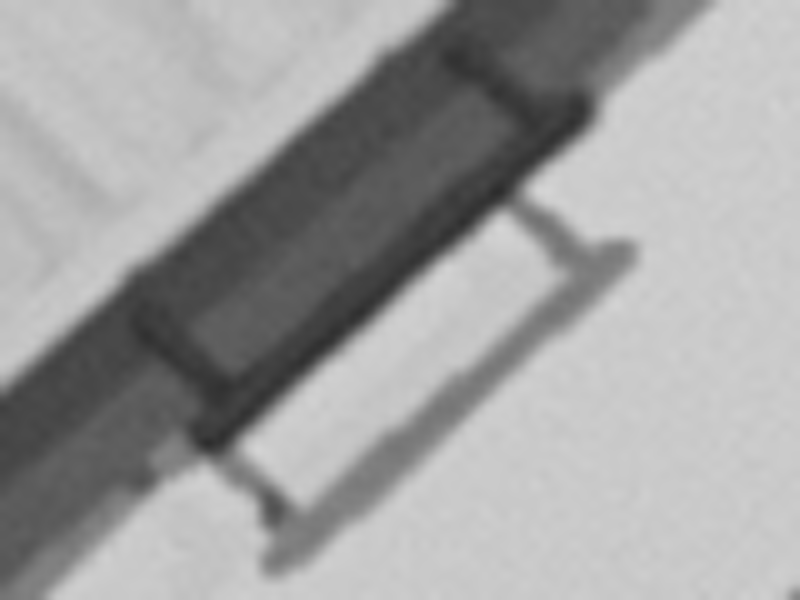

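The press crop confirms the grey album sticking out of the press (outer end at about y=-0.109, x 0.583–0.649, top ≈0.051–0.057); boss at (0.609,-0.245), z≈0.215, side direction ≈16°. The handle crop shows the dark bar from side px (228,331) to (191,364), its shadow below. Going to above the wheel.

Emit:
{"name": "apply_moves", "arguments": {"targets": [{"travel":[33,32,-15],"roll":0,"jaw":87},{"travel":[33,32,-15],"roll":0,"jaw":87},{"travel":[33,32,0],"roll":0,"jaw":87},{"travel":[33,32,0],"roll":0,"jaw":87},{"travel":[33,32,0],"roll":0,"jaw":87},{"travel":[33,32,0],"roll":0,"jaw":87},{"travel":[33,32,0],"roll":0,"jaw":87},{"travel":[33,32,0],"roll":0,"jaw":87},{"travel":[33,32,0],"roll":0,"jaw":87},{"travel":[33,32,0],"roll":0,"jaw":87}]}}

```text
clock: 1.1
tool_pos: [0.4509, 0.1761, 0.2786]
orientation: [-180.0, 0.0, -25.5]
force: [1.0, 0.9, -0.2]
opening: 0.0871
gripper_force: 0.0
```

Emit:
{"name": "apply_moves", "arguments": {"targets": [{"travel":[33,32,0],"roll":0,"jaw":87},{"travel":[33,32,0],"roll":0,"jaw":87},{"travel":[33,32,0],"roll":0,"jaw":87},{"travel":[33,32,0],"roll":0,"jaw":87},{"travel":[33,32,0],"roll":0,"jaw":87},{"travel":[33,32,0],"roll":0,"jaw":87},{"travel":[33,32,0],"roll":0,"jaw":87},{"travel":[33,32,0],"roll":0,"jaw":87},{"travel":[33,32,0],"roll":0,"jaw":87},{"travel":[28,-7,0],"roll":0,"jaw":87}]}}

```text
clock: 2.1
tool_pos: [0.622, -0.2201, 0.2781]
orientation: [180.0, 0.1, -25.8]
force: [-0.5, -0.1, 1.3]
opening: 0.0873
gripper_force: 0.0
```

Emit:
{"name": "apply_moves", "arguments": {"targets": [{"travel":[0,0,0],"roll":8,"jaw":87},{"travel":[0,0,0],"roll":8,"jaw":87},{"travel":[0,0,0],"roll":8,"jaw":87},{"travel":[0,0,0],"roll":8,"jaw":87},{"travel":[0,0,0],"roll":8,"jaw":87},{"travel":[0,0,0],"roll":8,"jaw":87},{"travel":[0,0,0],"roll":8,"jaw":87},{"travel":[0,0,0],"roll":8,"jaw":87},{"travel":[0,0,0],"roll":8,"jaw":87},{"travel":[0,0,0],"roll":8,"jaw":87}]}}

```text
clock: 3.1
tool_pos: [0.6227, -0.2156, 0.278]
orientation: [179.9, -0.0, -105.9]
force: [1.0, 0.0, 0.4]
opening: 0.0869
gripper_force: 0.0
```

```bash
cat >> h.py <<'E'
def to(x,y,z=None):  # world target for TCP -> tool travel mm
    o=ctrl.get_obs();p=np.array(o["tool_pos"]);r=np.array(o["orientation"])
    from scipy.spatial.transform import Rotation as R
    t=np.array([x,y,p[2] if z is None else z])
    return np.round(R.from_euler("xyz",r,degrees=True).inv().apply(t-p)*1000,1)
def st():
    o=ctrl.get_obs()
    for k in("clock","joint_pos","tool_pos","orientation","force","moment","opening","gripper_force"):print(k,np.round(o[k],3))
E
python3 - <<'E'
from h import *
st();print(to(.609,-.245,.28))
np.set_printoptions(precision=4,suppress=True)
print("handle",tri([[108,265],[158,266.5]],[[191,364],[228,331]]))
D=np.array([[48,25],[322,35],[25,230],[306,245]])*.33+[80,165]
print("drawer wall tops",plane("top",D,.110))
E
```

```text
clock 3.1
joint_pos [-2.1830e+00  1.8175e+01  1.0810e+00 -1.4000e-02 -7.2961e+01 -1.3690e+01]
tool_pos [ 0.623 -0.216  0.278]
orientation [ 179.944   -0.    -105.876]
force [0.978 0.024 0.366]
moment [ 0.044 -0.078  0.013]
opening 0.087
gripper_force 0.0
[32.   5.1 -2. ]
handle [[0.422  0.3628 0.0978 0.0036]
 [0.422  0.2393 0.0908 0.0034]]
drawer wall tops [[0.6463 0.4045 0.11  ]
 [0.6408 0.1742 0.11  ]
 [0.4776 0.4104 0.11  ]
 [0.4717 0.1784 0.11  ]]
```

Emit:
{"name": "apply_moves", "arguments": {"targets": [{"travel":[32,5,0],"roll":0,"jaw":87},{"travel":[0,0,0],"roll":8,"jaw":87},{"travel":[0,0,0],"roll":8,"jaw":87},{"travel":[0,0,0],"roll":8,"jaw":87},{"travel":[0,0,0],"roll":8,"jaw":87},{"travel":[0,0,0],"roll":8,"jaw":87},{"travel":[0,0,0],"roll":8,"jaw":87},{"travel":[0,0,0],"roll":8,"jaw":87},{"travel":[0,0,0],"roll":8,"jaw":87},{"travel":[0,0,0],"roll":8,"jaw":87}]}}

```text
clock: 4.1
tool_pos: [0.6093, -0.2451, 0.2781]
orientation: [180.0, -0.0, -177.9]
force: [-0.1, -0.1, -0.1]
opening: 0.0869
gripper_force: 0.0
```

Emit:
{"name": "apply_moves", "arguments": {"targets": [{"travel":[0,0,0],"roll":8,"jaw":87},{"travel":[0,0,0],"roll":8,"jaw":87},{"travel":[0,0,0],"roll":8,"jaw":87},{"travel":[0,0,0],"roll":8,"jaw":87},{"travel":[0,0,0],"roll":8,"jaw":87},{"travel":[0,0,0],"roll":8,"jaw":87},{"travel":[0,0,0],"roll":8,"jaw":87},{"travel":[0,0,0],"roll":8,"jaw":87},{"travel":[0,0,0],"roll":8,"jaw":87},{"travel":[0,0,0],"roll":4,"jaw":87}]}}

```text
clock: 5.1
tool_pos: [0.6093, -0.2451, 0.278]
orientation: [-180.0, -0.0, 106.1]
force: [-0.2, -0.3, 0.8]
opening: 0.0869
gripper_force: 0.0
```

```bash
python3 - <<'E'
from h import *
st();print(to(.609,-.245,.210))
E
```

```text
clock 5.1
joint_pos [-4.9390e+00  1.7966e+01  7.8200e-01 -1.2000e-02 -7.2866e+01 -1.5891e+02]
tool_pos [ 0.609 -0.245  0.278]
orientation [-1.79958e+02 -2.90000e-02  1.06147e+02]
force [-0.156 -0.315  0.752]
moment [-0.074 -0.128 -0.008]
opening 0.087
gripper_force 0.0
[ 0.1 -0.2 68. ]
```

Emit:
{"name": "apply_moves", "arguments": {"targets": [{"travel":[0,0,25],"roll":0,"jaw":87},{"travel":[0,0,22],"roll":0,"jaw":87},{"travel":[0,0,14],"roll":0,"jaw":87},{"travel":[0,0,6],"roll":0,"jaw":87},{"travel":[0,0,0],"roll":0,"jaw":30},{"travel":[0,0,0],"roll":0,"jaw":30},{"travel":[0,0,0],"roll":0,"jaw":30},{"travel":[0,0,0],"roll":0,"jaw":30},{"travel":[0,0,0],"roll":0,"jaw":30},{"travel":[0,0,0],"roll":0,"jaw":30}]}}

```text
clock: 6.1
tool_pos: [0.6125, -0.2444, 0.2122]
orientation: [179.6, 0.1, 106.5]
force: [18.2, 5.2, -7.6]
opening: 0.0443
gripper_force: 9.1
```

Emit:
{"name": "apply_moves", "arguments": {"targets": [{"travel":[0,3.5,0],"roll":0,"jaw":30},{"travel":[0,0,0],"roll":0,"jaw":30},{"travel":[0,0,0],"roll":0,"jaw":30}]}}

```text
clock: 6.4
tool_pos: [0.613, -0.2442, 0.212]
orientation: [180.0, 0.0, 106.5]
force: [-1.1, 0.7, 3.7]
opening: 0.0446
gripper_force: 29.8
```

Emit:
{"name": "apply_moves", "arguments": {"targets": [{"travel":[0,0,-0.63],"roll":-8,"jaw":30},{"travel":[0,0,-0.63],"roll":-8,"jaw":30},{"travel":[0,0,-0.63],"roll":-8,"jaw":30},{"travel":[0,0,-0.63],"roll":-8,"jaw":30},{"travel":[0,0,-0.63],"roll":-8,"jaw":30},{"travel":[0,0,0],"roll":0,"jaw":30}]}}

```text
clock: 7.0
tool_pos: [0.6141, -0.2434, 0.2152]
orientation: [179.9, 0.1, 146.8]
force: [3.6, 3.9, 1.7]
opening: 0.0443
gripper_force: 29.7
```

```bash
python3 - <<'E'
from h import *
st();
E
```

```text
clock 7.0
joint_pos [-4.77800e+00  2.03370e+01 -4.05200e+00 -6.50000e-02 -6.54410e+01
 -1.18435e+02]
tool_pos [ 0.614 -0.243  0.215]
orientation [1.79867e+02 1.22000e-01 1.46760e+02]
force [3.587 3.884 1.732]
moment [ 1.512 -1.4    0.065]
opening 0.044
gripper_force 29.742
```

Emit:
{"name": "apply_moves", "arguments": {"targets": [{"travel":[0,0,-0.63],"roll":-8,"jaw":30},{"travel":[0,0,-0.63],"roll":-8,"jaw":30},{"travel":[0,0,-0.63],"roll":-8,"jaw":30},{"travel":[0,0,-0.63],"roll":-8,"jaw":30},{"travel":[0,0,-0.63],"roll":-8,"jaw":30},{"travel":[0,0,-0.63],"roll":-8,"jaw":30},{"travel":[0,0,-0.63],"roll":-8,"jaw":30},{"travel":[0,0,-0.63],"roll":-8,"jaw":30},{"travel":[0,0,-0.63],"roll":-8,"jaw":30},{"travel":[0,0,-0.63],"roll":-8,"jaw":30}]}}

```text
clock: 8.0
tool_pos: [0.6138, -0.2408, 0.2214]
orientation: [179.9, 0.3, -133.2]
force: [1.8, 17.3, 7.5]
opening: 0.0442
gripper_force: 29.9
```

Emit:
{"name": "apply_moves", "arguments": {"targets": [{"travel":[-2.5,2.4,0.5],"roll":0,"jaw":30},{"travel":[0,0,-0.63],"roll":-8,"jaw":30},{"travel":[0,0,-0.63],"roll":-8,"jaw":30},{"travel":[0,0,-0.63],"roll":-8,"jaw":30},{"travel":[0,0,-0.63],"roll":-8,"jaw":30},{"travel":[0,0,-0.63],"roll":-8,"jaw":30},{"travel":[0,0,0],"roll":0,"jaw":30}]}}

```text
clock: 8.7
tool_pos: [0.6126, -0.2399, 0.2246]
orientation: [-180.0, 0.0, -93.3]
force: [-2.2, 6.0, 8.4]
opening: 0.0441
gripper_force: 29.8
```

Emit:
{"name": "apply_moves", "arguments": {"targets": [{"travel":[-1.0,0,0],"roll":-8,"jaw":30},{"travel":[0,0,-0.63],"roll":-8,"jaw":30},{"travel":[0,0,-0.63],"roll":-8,"jaw":30},{"travel":[0,0,-0.63],"roll":-8,"jaw":30},{"travel":[0,0,-0.63],"roll":-8,"jaw":30},{"travel":[0,0,-0.63],"roll":-8,"jaw":30},{"travel":[0,0,-0.63],"roll":-8,"jaw":30},{"travel":[0,0,0],"roll":0,"jaw":30}]}}

```text
clock: 9.5
tool_pos: [0.6108, -0.2407, 0.2289]
orientation: [179.8, 0.1, -37.4]
force: [-9.0, 0.2, 12.8]
opening: 0.044
gripper_force: 29.8
```

```bash
python3 - <<'E'
from h import *
st();
E
```

```text
clock 9.5
joint_pos [ -4.472  19.585  -3.382   0.091 -67.188  57.053]
tool_pos [ 0.611 -0.241  0.229]
orientation [ 1.79845e+02  8.40000e-02 -3.73840e+01]
force [-9.011  0.173 12.762]
moment [ 0.323  3.295 -0.03 ]
opening 0.044
gripper_force 29.812
```

Emit:
{"name": "apply_moves", "arguments": {"targets": [{"travel":[-1.5,1.2,1],"roll":-6,"jaw":30},{"travel":[0,0,-0.2],"roll":-2.5,"jaw":30},{"travel":[0,0,-0.2],"roll":-2.5,"jaw":30},{"travel":[0,0,0],"roll":0,"jaw":30},{"travel":[0,0,0],"roll":0,"jaw":30}]}}

```text
clock: 10.0
tool_pos: [0.6107, -0.241, 0.2294]
orientation: [179.9, -0.1, -26.7]
force: [-4.1, 0.5, 13.8]
opening: 0.0447
gripper_force: 30.6
```

```bash
python3 - <<'E'
from h import *
st();
E
```

```text
clock 10.0
joint_pos [ -4.491  19.427  -3.555   0.112 -66.917  67.723]
tool_pos [ 0.611 -0.241  0.229]
orientation [ 1.79943e+02 -1.32000e-01 -2.67240e+01]
force [-4.06   0.549 13.789]
moment [ 0.066  1.746 -0.964]
opening 0.045
gripper_force 30.625
```

Emit:
{"name": "apply_moves", "arguments": {"targets": [{"travel":[0,0,0],"roll":1.5,"jaw":30},{"travel":[0,0,0],"roll":0,"jaw":87},{"travel":[0,0,0],"roll":0,"jaw":87},{"travel":[0,0,0],"roll":0,"jaw":87},{"travel":[0,0,0],"roll":0,"jaw":87},{"travel":[0,0,-25],"roll":0,"jaw":87},{"travel":[0,0,-45],"roll":0,"jaw":87},{"travel":[0,0,0],"roll":8,"jaw":87},{"travel":[0,0,0],"roll":8,"jaw":87},{"travel":[0,0,0],"roll":8,"jaw":87}]}}

```text
clock: 11.0
tool_pos: [0.611, -0.2396, 0.2968]
orientation: [-180.0, 0.0, -52.4]
force: [0.1, 0.2, 0.4]
opening: 0.0871
gripper_force: 0.0
```

Emit:
{"name": "apply_moves", "arguments": {"targets": [{"travel":[0,0,0],"roll":8,"jaw":87},{"travel":[0,0,0],"roll":8,"jaw":87},{"travel":[0,0,0],"roll":8,"jaw":87},{"travel":[0,0,0],"roll":8,"jaw":87},{"travel":[0,0,0],"roll":8,"jaw":87},{"travel":[0,0,0],"roll":1,"jaw":87},{"travel":[-45,0,0],"roll":0,"jaw":87},{"travel":[-45,0,0],"roll":0,"jaw":87},{"travel":[-40,0,0],"roll":0,"jaw":87},{"travel":[-45,0,0],"roll":0,"jaw":87}]}}

```text
clock: 12.0
tool_pos: [0.6201, -0.0637, 0.2967]
orientation: [180.0, -0.0, -92.9]
force: [0.8, 0.6, -0.3]
opening: 0.087
gripper_force: 0.0
```

```bash
python3 - <<'E'
from h import *
st();print(to(.615,-.126))
t=ctrl.snapshot("top")[:,:,::-1];s=ctrl.snapshot("side")[:,:,::-1]
m=np.hstack([crop(t,280,130,133,100,400,300),crop(s,230,140,133,100,400,300)])
cv2.imwrite("pics/p3.png",np.clip(m.astype(float)*1.5,0,255).astype(np.uint8))
E
```

```text
clock 12.0
joint_pos [ 1.2053e+01  1.4236e+01 -1.9430e+00  4.0000e-03 -7.3832e+01 -1.4915e+01]
tool_pos [ 0.62  -0.064  0.297]
orientation [ 1.79991e+02 -6.00000e-03 -9.28610e+01]
force [ 0.77   0.556 -0.261]
moment [ 0.09  -0.19   0.026]
opening 0.087
gripper_force 0.0
[62.4  2.   0. ]
```

View pics/p3.png

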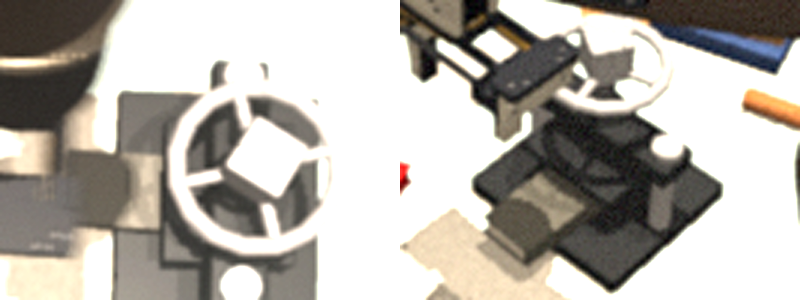

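Emit:
{"name": "apply_moves", "arguments": {"targets": [{"travel":[0,2,40],"roll":-2.8,"jaw":87},{"travel":[0,2,48],"roll":0,"jaw":87},{"travel":[0,0,48],"roll":0,"jaw":87},{"travel":[0,0,48],"roll":0,"jaw":87},{"travel":[0,0,46],"roll":0,"jaw":87},{"travel":[0,0,26],"roll":0,"jaw":87},{"travel":[0,0,0],"roll":0,"jaw":87}]}}

```text
clock: 12.8
tool_pos: [0.6133, -0.0656, 0.0365]
orientation: [179.5, -0.1, -90.1]
force: [-0.9, 0.6, 0.3]
opening: 0.087
gripper_force: 0.0
```

Emit:
{"name": "apply_moves", "arguments": {"targets": [{"travel":[25,0,0],"roll":0,"jaw":87},{"travel":[25,0,0],"roll":0,"jaw":87},{"travel":[10,0,0],"roll":0,"jaw":87},{"travel":[0,0,0],"roll":0,"jaw":50},{"travel":[0,0,0],"roll":0,"jaw":50},{"travel":[0,0,0],"roll":0,"jaw":50},{"travel":[0,0,0],"roll":0,"jaw":50}]}}

```text
clock: 13.5
tool_pos: [0.6165, -0.1241, 0.0415]
orientation: [-179.9, 0.0, -90.2]
force: [-1.2, 0.4, 3.0]
opening: 0.0637
gripper_force: 29.9
```

Emit:
{"name": "apply_moves", "arguments": {"targets": [{"travel":[-8,0,0],"roll":0,"jaw":50},{"travel":[-10,0,0],"roll":0,"jaw":50},{"travel":[-12,0,0],"roll":0,"jaw":50},{"travel":[-8,0,0],"roll":0,"jaw":50},{"travel":[0,0,0],"roll":0,"jaw":50},{"travel":[0,0,0],"roll":0,"jaw":87},{"travel":[0,0,0],"roll":0,"jaw":87},{"travel":[0,0,0],"roll":0,"jaw":87}]}}

```text
clock: 14.3
tool_pos: [0.6159, -0.0871, 0.0405]
orientation: [180.0, -0.0, -90.3]
force: [-0.2, 0.8, -0.0]
opening: 0.082
gripper_force: 0.0
```

Emit:
{"name": "apply_moves", "arguments": {"targets": [{"travel":[20,0,0],"roll":0,"jaw":87},{"travel":[22,0,0],"roll":0,"jaw":87},{"travel":[0,0,0],"roll":0,"jaw":50},{"travel":[0,0,0],"roll":0,"jaw":50},{"travel":[0,0,0],"roll":0,"jaw":50},{"travel":[0,0,0],"roll":0,"jaw":50}]}}

```text
clock: 14.9
tool_pos: [0.6159, -0.1284, 0.0408]
orientation: [180.0, 0.0, -90.2]
force: [-0.0, -0.5, -0.2]
opening: 0.064
gripper_force: 29.9
```

Emit:
{"name": "apply_moves", "arguments": {"targets": [{"travel":[0,0,0],"roll":0,"jaw":75},{"travel":[0,0,0],"roll":0,"jaw":75},{"travel":[0,0,-9.5],"roll":0,"jaw":75},{"travel":[0,0,0],"roll":0,"jaw":50},{"travel":[0,0,0],"roll":0,"jaw":50},{"travel":[0,0,0],"roll":0,"jaw":50},{"travel":[0,0,0],"roll":0,"jaw":50},{"travel":[-4,0,-2],"roll":0,"jaw":50},{"travel":[-10,0,-1],"roll":0,"jaw":50},{"travel":[-20,0,0],"roll":0,"jaw":50}]}}

```text
clock: 15.9
tool_pos: [0.6156, -0.0949, 0.0529]
orientation: [179.9, -0.0, -90.3]
force: [0.5, -0.2, -1.9]
opening: 0.0638
gripper_force: 29.8
```

Emit:
{"name": "apply_moves", "arguments": {"targets": [{"travel":[-25,0,0],"roll":0,"jaw":50},{"travel":[-30,0,0],"roll":0,"jaw":50},{"travel":[-30,0,0],"roll":0,"jaw":50},{"travel":[-20,0,0],"roll":0,"jaw":50},{"travel":[0,0,0],"roll":0,"jaw":50}]}}

```text
clock: 16.4
tool_pos: [0.6164, 0.0131, 0.053]
orientation: [180.0, 0.0, -90.1]
force: [-0.6, -0.8, -2.4]
opening: 0.0637
gripper_force: 29.8
```

```bash
python3 - <<'E'
from h import *
st()
s=ctrl.snapshot("side")[:,:,::-1];t=ctrl.snapshot("top")[:,:,::-1]
m=np.hstack([crop(s,200,140,133,100,400,300),crop(t,220,130,133,100,400,300)])
cv2.imwrite("pics/p4.png",np.clip(m.astype(float)*1.5,0,255).astype(np.uint8))
E
```

```text
clock 16.4
joint_pos [ 1.9335e+01  2.5803e+01 -1.9817e+01 -2.0000e-02 -4.4393e+01 -1.9397e+01]
tool_pos [0.616 0.013 0.053]
orientation [ 1.79984e+02  9.00000e-03 -9.00770e+01]
force [-0.615 -0.781 -2.363]
moment [ 0.081 -0.084 -0.006]
opening 0.064
gripper_force 29.848
```

View pics/p4.png

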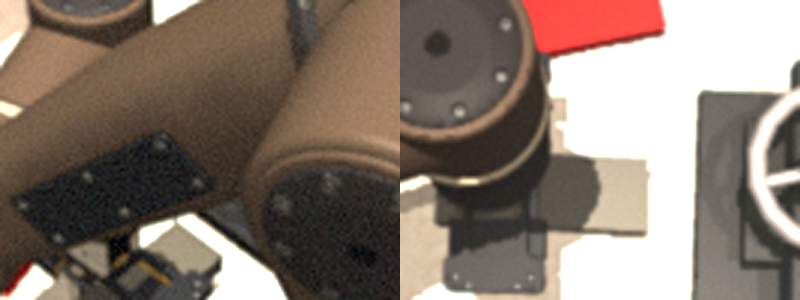

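Emit:
{"name": "apply_moves", "arguments": {"targets": [{"travel":[0,0,-30],"roll":0,"jaw":50},{"travel":[0,0,-40],"roll":0,"jaw":50},{"travel":[0,0,-40],"roll":0,"jaw":50},{"travel":[-20,10,-22],"roll":0,"jaw":50},{"travel":[-40,10,0],"roll":0,"jaw":50},{"travel":[-40,10,0],"roll":0,"jaw":50},{"travel":[-40,10,0],"roll":0,"jaw":50},{"travel":[-40,10,0],"roll":0,"jaw":50},{"travel":[-40,10,0],"roll":0,"jaw":50},{"travel":[-40,10,0],"roll":0,"jaw":50}]}}

```text
clock: 17.5
tool_pos: [0.5471, 0.271, 0.1852]
orientation: [180.0, -0.0, -90.3]
force: [1.1, -0.1, -1.3]
opening: 0.064
gripper_force: 29.8
```

Emit:
{"name": "apply_moves", "arguments": {"targets": [{"travel":[-35,0,0],"roll":0,"jaw":50},{"travel":[-20,0,0],"roll":1.5,"jaw":50},{"travel":[0,0,0],"roll":0,"jaw":50},{"travel":[0,0,0],"roll":0,"jaw":50}]}}

```text
clock: 17.9
tool_pos: [0.5477, 0.3248, 0.1847]
orientation: [179.9, -0.1, -91.7]
force: [-0.0, 0.2, -2.0]
opening: 0.0638
gripper_force: 29.8
```

```bash
python3 - <<'E'
from h import *
st();print(to(.545,.33,.18))
s=ctrl.snapshot("side")[:,:,::-1];t=ctrl.snapshot("top")[:,:,::-1]
m=np.hstack([crop(s,60,200,200,150,400,300),crop(t,60,60,200,220,400,440)[140:]])
cv2.imwrite("pics/p5.png",np.clip(m.astype(float)*1.5,0,255).astype(np.uint8))
E
```

```text
clock 17.9
joint_pos [ 4.8191e+01  1.9640e+01 -9.3480e+00 -1.2000e-02 -6.1096e+01 -4.9921e+01]
tool_pos [0.548 0.325 0.185]
orientation [ 1.79938e+02 -5.70000e-02 -9.17360e+01]
force [-0.016  0.189 -1.986]
moment [ 0.079 -0.029 -0.005]
opening 0.064
gripper_force 29.848
[-5.2  2.8  4.7]
```

View pics/p5.png

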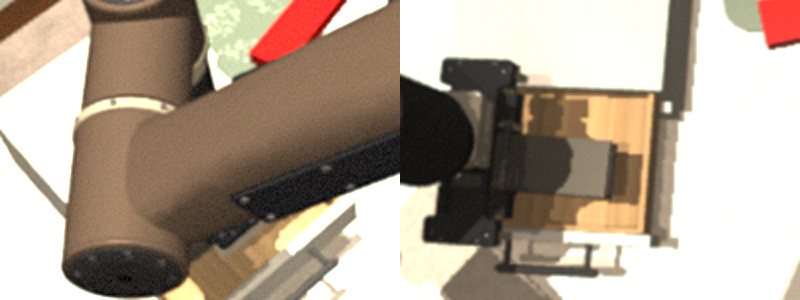

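Emit:
{"name": "apply_moves", "arguments": {"targets": [{"travel":[-3,2,30],"roll":0,"jaw":50},{"travel":[0,0,30],"roll":0,"jaw":50},{"travel":[0,0,15],"roll":0,"jaw":50},{"travel":[0,0,3],"roll":0,"jaw":50},{"travel":[0,0,2],"roll":0,"jaw":50},{"travel":[0,0,0],"roll":0,"jaw":50},{"travel":[0,0,0],"roll":0,"jaw":50}]}}

```text
clock: 18.7
tool_pos: [0.5466, 0.3287, 0.1066]
orientation: [-179.9, 0.1, -91.7]
force: [1.1, 0.4, -1.9]
opening: 0.0637
gripper_force: 29.8
```

Emit:
{"name": "apply_moves", "arguments": {"targets": [{"travel":[0,0,2],"roll":0,"jaw":50},{"travel":[0,0,1.5],"roll":0,"jaw":50},{"travel":[0,0,1],"roll":0,"jaw":50},{"travel":[0,0,0],"roll":0,"jaw":50},{"travel":[0,0,0],"roll":0,"jaw":50}]}}

```text
clock: 19.2
tool_pos: [0.5462, 0.3286, 0.1011]
orientation: [-180.0, 0.0, -91.7]
force: [-0.2, 0.0, 0.2]
opening: 0.0638
gripper_force: 29.8
```

Emit:
{"name": "apply_moves", "arguments": {"targets": [{"travel":[0,0,0.5],"roll":0,"jaw":50},{"travel":[0,0,0],"roll":0,"jaw":76},{"travel":[0,0,0],"roll":0,"jaw":76},{"travel":[0,0,0],"roll":0,"jaw":76},{"travel":[0,0,0],"roll":0,"jaw":76},{"travel":[0,0,-15],"roll":0,"jaw":76},{"travel":[0,0,-40],"roll":0,"jaw":76},{"travel":[0,0,-50],"roll":0,"jaw":76},{"travel":[0,50,0],"roll":0,"jaw":40},{"travel":[0,50,0],"roll":0,"jaw":40}]}}

```text
clock: 20.2
tool_pos: [0.4461, 0.3321, 0.2065]
orientation: [-179.9, 0.2, -91.9]
force: [-0.6, 0.9, -0.9]
opening: 0.065
gripper_force: 0.0
```

Emit:
{"name": "apply_moves", "arguments": {"targets": [{"travel":[17,42,0],"roll":0,"jaw":0},{"travel":[17,42,0],"roll":0,"jaw":0},{"travel":[0,0,0],"roll":0,"jaw":0},{"travel":[0,0,0],"roll":0,"jaw":0}]}}

```text
clock: 20.6
tool_pos: [0.3605, 0.3002, 0.2062]
orientation: [-179.9, 0.1, -91.6]
force: [0.9, -0.9, 0.1]
opening: 0.0335
gripper_force: 0.0
```

```bash
python3 - <<'E'
from h import *
st();print(to(.365,.301,.108))
s=ctrl.snapshot("side")[:,:,::-1];t=ctrl.snapshot("top")[:,:,::-1]
m=np.hstack([crop(s,60,200,200,150,400,300),crop(t,60,140,200,150,400,300)])
cv2.imwrite("pics/p6.png",np.clip(m.astype(float)*1.5,0,255).astype(np.uint8))
E
```

```text
clock 20.6
joint_pos [ 6.3929e+01  2.7820e+00 -2.8032e+01  1.0000e-02 -5.9070e+01 -6.5571e+01]
tool_pos [0.36  0.3   0.206]
orientation [-1.79944e+02  1.02000e-01 -9.16370e+01]
force [ 0.858 -0.937  0.082]
moment [ 0.196 -0.115  0.004]
opening 0.033
gripper_force 0.0
[-0.7 -4.4 98.2]
```

View pics/p6.png

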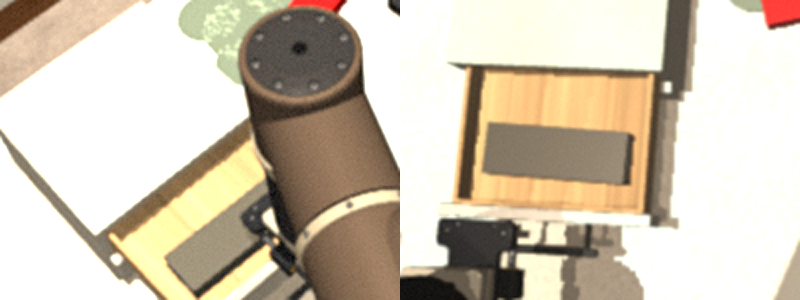

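Emit:
{"name": "apply_moves", "arguments": {"targets": [{"travel":[0,0,25],"roll":0,"jaw":0},{"travel":[0,0,30],"roll":0,"jaw":0},{"travel":[0,0,28],"roll":0,"jaw":0},{"travel":[0,0,15],"roll":0,"jaw":0},{"travel":[0,0,0],"roll":0,"jaw":0},{"travel":[0,-10,0],"roll":0,"jaw":0},{"travel":[0,-10,0],"roll":0,"jaw":0},{"travel":[0,-10,0],"roll":0,"jaw":0},{"travel":[0,-10,0],"roll":0,"jaw":0}]}}

```text
clock: 21.6
tool_pos: [0.4025, 0.2992, 0.108]
orientation: [-180.0, 0.1, -91.8]
force: [-0.2, -0.6, -0.1]
opening: 0.0005
gripper_force: 0.0
```

```bash
python3 - <<'E'
from h import *
st()
E
```

```text
clock 21.6
joint_pos [ 5.9115e+01  1.2436e+01 -3.1600e+01  1.0000e-02 -4.5886e+01 -6.0885e+01]
tool_pos [0.402 0.299 0.108]
orientation [-1.79956e+02  6.40000e-02 -9.17620e+01]
force [-0.204 -0.598 -0.085]
moment [ 0.112 -0.021 -0.055]
opening 0.001
gripper_force 0.0
```

Emit:
{"name": "apply_moves", "arguments": {"targets": [{"travel":[0,-6,0],"roll":0,"jaw":0},{"travel":[0,-8,0],"roll":0,"jaw":0},{"travel":[0,-10,0],"roll":0,"jaw":0},{"travel":[0,-12,0],"roll":0,"jaw":0},{"travel":[0,-12,0],"roll":0,"jaw":0},{"travel":[0,-12,0],"roll":0,"jaw":0},{"travel":[0,-12,0],"roll":0,"jaw":0},{"travel":[0,-12,0],"roll":0,"jaw":0},{"travel":[0,-12,0],"roll":0,"jaw":0},{"travel":[0,-12,0],"roll":0,"jaw":0}]}}

```text
clock: 22.6
tool_pos: [0.51, 0.2955, 0.1072]
orientation: [180.0, -0.0, -91.7]
force: [-0.9, 1.0, -0.3]
opening: 0.0004
gripper_force: 0.7
```

Emit:
{"name": "apply_moves", "arguments": {"targets": [{"travel":[0,-10,0],"roll":0,"jaw":0},{"travel":[0,-10,0],"roll":0,"jaw":0},{"travel":[0,-8,0],"roll":0,"jaw":0},{"travel":[0,-7,0],"roll":0,"jaw":0},{"travel":[0,-5,0],"roll":0,"jaw":0},{"travel":[0,-4,0],"roll":0,"jaw":0}]}}

```text
clock: 23.2
tool_pos: [0.5532, 0.2942, 0.1072]
orientation: [180.0, -0.0, -91.7]
force: [-0.3, 0.4, -0.7]
opening: 0.0004
gripper_force: 0.6
```

Emit:
{"name": "apply_moves", "arguments": {"targets": [{"travel":[0,-4,0],"roll":0,"jaw":0},{"travel":[0,-4,0],"roll":0,"jaw":0},{"travel":[0,-4,0],"roll":0,"jaw":0},{"travel":[0,-3,0],"roll":0,"jaw":0},{"travel":[0,0,0],"roll":0,"jaw":0}]}}

```text
clock: 23.7
tool_pos: [0.5685, 0.2938, 0.1074]
orientation: [-180.0, 0.0, -91.7]
force: [-0.2, -0.3, 0.1]
opening: 0.0
gripper_force: 0.0
```

Emit:
{"name": "apply_moves", "arguments": {"targets": [{"travel":[0,-3,0],"roll":0,"jaw":0},{"travel":[0,-3,0],"roll":0,"jaw":0},{"travel":[0,0,0],"roll":0,"jaw":0}]}}

```text
clock: 24.0
tool_pos: [0.5745, 0.2937, 0.1075]
orientation: [-180.0, 0.0, -91.7]
force: [0.3, -0.4, -0.3]
opening: 0.0003
gripper_force: 0.0
```

Emit:
{"name": "apply_moves", "arguments": {"targets": [{"travel":[0,-3,0],"roll":0,"jaw":0},{"travel":[0,-3,0],"roll":0,"jaw":0},{"travel":[0,0,0],"roll":0,"jaw":0}]}}

```text
clock: 24.3
tool_pos: [0.5753, 0.2935, 0.1074]
orientation: [179.6, -0.1, -91.8]
force: [-24.8, 6.2, 14.8]
opening: 0.0002
gripper_force: 12.3
```

```bash
python3 - <<'E'
from h import *
st()
s=ctrl.snapshot("side")[:,:,::-1];t=ctrl.snapshot("top")[:,:,::-1]
m=np.hstack([crop(s,60,200,200,150,400,300),crop(t,60,140,200,150,400,300)])
cv2.imwrite("pics/p7.png",np.clip(m.astype(float)*1.5,0,255).astype(np.uint8))
E
```

```text
clock 24.3
joint_pos [ 44.16   24.698 -12.629  -0.316 -53.023 -45.725]
tool_pos [0.575 0.294 0.107]
orientation [ 1.79575e+02 -7.60000e-02 -9.17560e+01]
force [-24.798   6.244  14.756]
moment [1.834 8.714 0.033]
opening 0.0
gripper_force 12.303
```

View pics/p7.png

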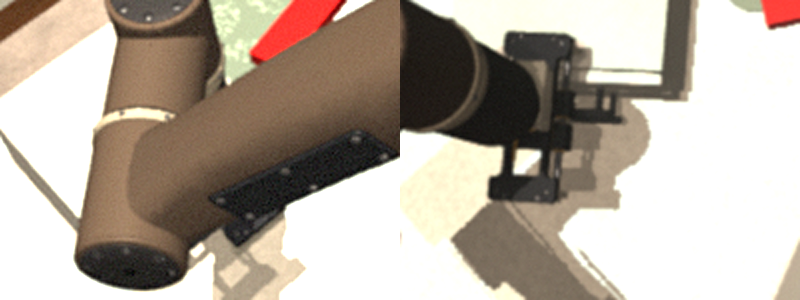

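Emit:
{"name": "apply_moves", "arguments": {"targets": [{"travel":[0,5,0],"roll":0,"jaw":0},{"travel":[0,10,0],"roll":0,"jaw":0},{"travel":[0,30,0],"roll":0,"jaw":0},{"travel":[0,30,0],"roll":0,"jaw":0},{"travel":[0,30,-30],"roll":0,"jaw":0},{"travel":[0,30,-35],"roll":0,"jaw":0},{"travel":[0,30,-35],"roll":0,"jaw":0},{"travel":[0,0,0],"roll":0,"jaw":0},{"travel":[0,0,0],"roll":0,"jaw":0}]}}

```text
clock: 25.3
tool_pos: [0.4148, 0.2989, 0.2088]
orientation: [-179.9, 0.2, -91.7]
force: [-0.4, -0.8, -0.6]
opening: 0.0
gripper_force: 0.0
```

```bash
python3 - <<'E'
from h import *
st()
t=ctrl.snapshot("top")[:,:,::-1]
cv2.imwrite("pics/p8.png",np.clip(crop(t,60,60,400,270,800,540).astype(float)*1.3,0,255).astype(np.uint8))
E
```

```text
clock 25.3
joint_pos [ 5.7822e+01  6.7630e+00 -2.3182e+01  1.1000e-02 -5.9841e+01 -5.9504e+01]
tool_pos [0.415 0.299 0.209]
orientation [-179.884    0.18   -91.677]
force [-0.376 -0.797 -0.554]
moment [ 0.087 -0.052  0.024]
opening 0.0
gripper_force 0.0
```

View pics/p8.png

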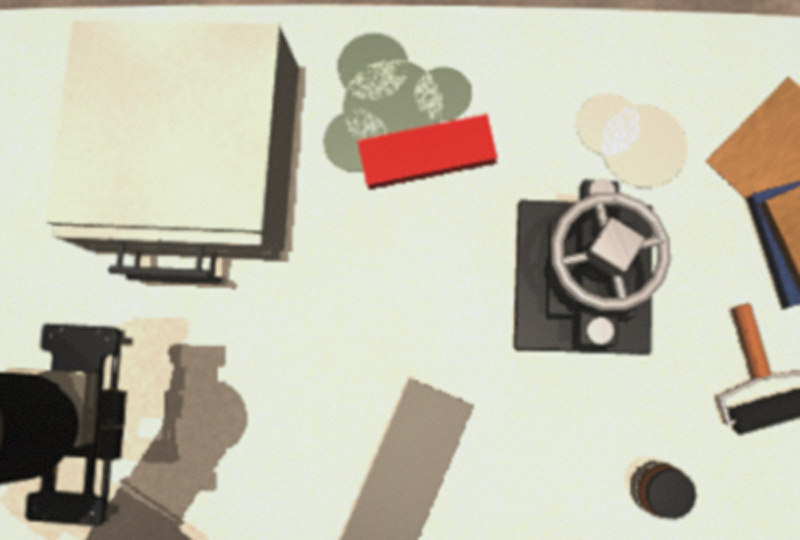

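```bash
python3 -c "
from plant import ctrl
print(ctrl.close_job())"
```

```text
the job is handed in; nothing more can be done
None
```

I wound the press up to its stop, laid the grey album flat across the top drawer and pushed the drawer shut against its stop. The ink jar and roller were not touched, and I handed the job in at about 25 s; no verdict came back.

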